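Fold the cover leaf over the etching plate

TASK

The cover leaf of the plate board (blue back, yellow lining) stands half open over the empty black bed. Push it gently over its spine with the fingertips, touching only its blue back and edges, and lay it fully flat over the copper plate on the other side, then let go. Do not touch its yellow lining or the copper plate, pick up nothing, and leave the tin, tape, knife and block where they are.

Things in the scene. Friction and masses are not known exactly. Their poses are not given: they have to be found in the camera images.
- board: plywood plate board fixed to the table, 190 mm along its x, 400 mm along its y, 12 mm thick; origin at the centre of its underside, on the table. A spine runs along its x axis over the middle, between two dark steel posts (18 x 16 mm, 32 mm high, centred at x = +-83 mm). On its +y half lies a black rubber bed, empty, on its -y half a white bed; the top of both is 18 mm above the table. Its position and yaw vary.
- leaf (a joint): hinge of the blue leaf about the spine, rad: 0 = flat over the black bed (board's +y side), 1.57 = upright, 3.14 = flat over the copper plate (board's -y side), where it stops. Stiff: the leaf stays where it is left and needs a push of about 2 to 4 N square to it at its free edge. It starts half open, at 0.5 to 0.95.
- spine (a point): mid-spine of the blue leaf, a stiff panel 140 mm along the spine, 180 mm from spine axis to free edge, 5 mm thick, about 200 g (varies). The point lies on the spine axis, 24.5 mm above the table over the middle of the board. x runs along the spine (the board's x), y lies in the leaf towards the free edge, z is square to it. At joint 0 its axes equal the board's.
- lining (a point): centre of the yellow lining on the leaf's inner (+z) face, 134 x 164 mm, ending 3 mm from the leaf's free edge and ends. It looks up at joint 0 and lies against the copper plate at 3.14. Not to be touched. The other face, the blue back, looks down at joint 0 and up at 3.14: this is the one to push.
- edge (a point): middle of the leaf's free edge, 180 mm from the spine axis, in the middle of its thickness
- plate: etched copper plate 110 x 130 x 3 mm, fixed on the white bed; origin at the centre of its underside, 104 mm from the spine on the board's -y side, 18 mm above the table. It is covered by the leaf when this lies flat at 3.14, with 1 mm between. Not to be touched by the robot.
- ink_tin: tin of ink, round, 70 mm wide and 70 mm high, standing loose on the table beside the board; origin at the centre of its underside
- tape: roll of paper tape lying loose on the table, 84 mm wide, hole 60 mm, 24 mm high; origin at the centre of its underside
- knife: ink knife lying loose on the table, 200 mm long along its x: wooden handle 22 mm wide and 18 mm high at -x, flat steel blade 32 mm wide at +x; origin at the middle of its underside
- sponge_block: cork rubbing block lying loose on the table, 100 x 60 x 35 mm; origin at the centre of its underside

How it is judged:
By the outcome, as a careful person would: the job done as asked, in the order asked, and still so for the second after the job is handed in, with the robot touching nothing.
It also fails if it takes over 37 s, if anything falls off the work surface, if the arm or the gripper's body presses on something with over 40 N, if the wrist force passes 120 N, or if a joint passes its speed limit or range.

ROBOT

A 6-joint arm with a two-finger parallel gripper is mounted at the origin on the work surface. World frame = base frame: x ahead of the robot, y to its left, z up, the work surface at z = 0. Lengths are in m, angles in rad, forces in N, time in s.
With the tool pointing down it reaches from about 0.35 to 0.85 m from the base axis. Payload 8.1 kg.
Tool frame: the origin (TCP) lies on the mounting face of the last link; the fingertips stand 186 mm ahead of it and the grasp point (between the pads) lies 167 mm ahead of it; z points along the fingers, y is the line along which they close (so a half turn about z gives the same grasp; the last joint's range is limited). The gripper opens to 93 mm and grips with 3 to 60 N. Pads are 15 mm wide; open, the fingers measure 128 mm over their backs; the gripper's body (75 mm by 188 mm) begins 65 mm behind the grasp point.
Start: joints at [-1.216, 0.13, 1.488, -0, 1.523, -0.085], TCP at [0.255, -0.543, 0.405] pointing down, gripper open.
Joint ranges: [-2.96, 2.96], [-0.89, 2.26], [0.02, 2.5], [-1.34, 4.48], [0, 2.73], [-2.66, 2.66]. Speed limits (rad/s): [2.39, 2.39, 2.79, 3.14, 3.14, 3.14].

INTERFACE

Orientations are given as a rotation vector (axis times angle).
In Python, from plant import * gives the robot as it stands. The module is installed in compiled form; this text tells all that it offers.
- The arm moves only by the tool arm_command, never from a script. Its argument "increments" is a list of rows, each a list of 6 numbers: the shift along the tool's x, y, z in units of 0.2 m (1.0 is 0.2 m), then the turn, a rotation vector about the tool's x, y, z in units of pi rad (1.0 is pi rad). A call has exactly 5 rows; each row is the pose to reach, as a shift and turn from the pose commanded when the call began, along the tool's axes at that moment, turning the shorter way round; what a row does not reach only later rows make up. A row lasts 1/8 s, in which the tool goes at most 62.5 mm and 10.7 degrees, less where a joint would pass 70% of its speed; a pose out of reach is approached as far as the arm can. A call with a number of a shift or a turn outside -1 to 1 is refused whole. A call with a gripper value outside its range is refused whole. "fingers" is the closure, from -1 (fully open) to 1 (shut), set as the call begins (left out, the last holds). The fingers move at their own pace and stop on an object; "force" is the grip in N (left out, the last holds). Time passes only in rows, so rows that repeat a pose let the fingers close, or fill a call up. It gives the time, the measured TCP pose, the force, the opening and the grip force at its end, in the units of the state.
- read_state(): the state, without advancing time (a new reading comes with each control period).
- read_camera(name): name is "scene" or "top"; returns a dict with "image" (400x640x3 uint8, red, green, blue), "fx", "fy", "cx", "cy" (pixels), "T" (4x4, takes a point from camera to world coordinates). Camera axes: x right, y down, z forward; pixel columns grow to the right and rows downward; lengths in m; the calibration is good to about 2 mm. A picture is of the moment at which its call begins. There is no depth.
- close_job(): hands the job in; it is judged then, once.
The state is a dict: "t": time; "q": joint angles; "dq": joint speeds; "joint_torque": joint torques, N m; "tool_pos": TCP position; "orientation": TCP orientation; "force": force on the tool from outside, world axes, zero at the start; "wrist_torque": the same for the moment, N m; "opening": finger opening in m; "gripper_force": force on a finger pad.
Only numpy, scipy, OpenCV 4.12 (cv2) and the standard library are available. Lean on these libraries where they do the work, as an engineer would, in place of code of your own. Each camera call takes 0.05 s, during which the arm holds its last target. There are 200 camera calls.

## Working session

There is one attempt and no reset: what is moved stays moved. The work goes in short steps, Python scripts to look and compute and a tool call to move; the robot and the scene stay as the last step left them, time stands still between calls to the robot, and variables do not carry over. Pictures are saved under pics/ and viewed, at most 10 in all, crops included, and the job is handed in when it is done.

Besides the shell and the picture viewer there is one more tool, called after ">>>" in YAML: its name, and indented under it one key for each argument. arm_command: Moves the arm, as the interface text tells. Shifts and turns lie within -1 to 1; 1 stands for 0.2 m of shift or pi rad of turn. Its arguments: {"type":"object","properties":{"increments":{"type":"array","items":{"type":"array","items":{"type":"number","minimum":-1,"maximum":1}}},"fingers":{"type":"number"},"force":{"type":"number"}},"required":["increments"]}

```bash
mkdir -p pics; python3 - <<'E'
from plant import *
import cv2,numpy as np
s=read_state();print(s['t'],s['tool_pos'],s['orientation'])
for n in("scene","top"):
    c=read_camera(n);np.savez(n,**c);cv2.imwrite(f"pics/{n}0.png",c["image"][:,:,::-1]);print(n,c["fx"],c["cx"],c["cy"],c["T"].round(3).tolist())
E
```

```text
0.0 [ 0.25541021 -0.54267455  0.40368579] [-3.06419098e+00 -6.84926625e-01  3.98880684e-04]
scene 429.91418106456337 313.3095094120949 188.6134221347141 [[0.268, 0.77, -0.579, 1.24], [0.963, -0.224, 0.148, -0.094], [-0.016, -0.598, -0.802, 0.902], [0.0, 0.0, 0.0, 1.0]]
top 426.84923591205194 322.9793932524185 201.85945723707934 [[0.009, -0.986, 0.165, 0.444], [-1.0, -0.01, -0.002, 0.066], [0.003, -0.165, -0.986, 1.145], [0.0, 0.0, 0.0, 1.0]]
```

View pics/scene0.png

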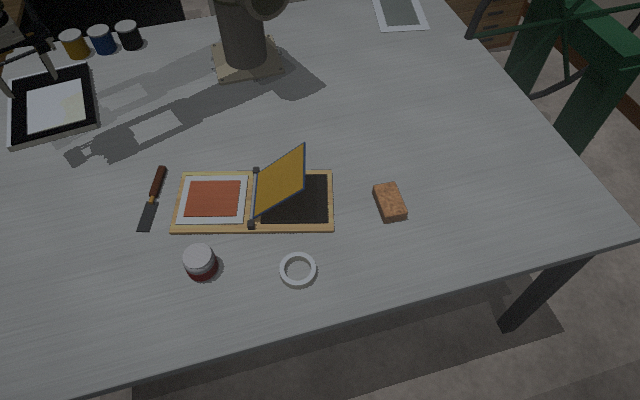

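View pics/top0.png

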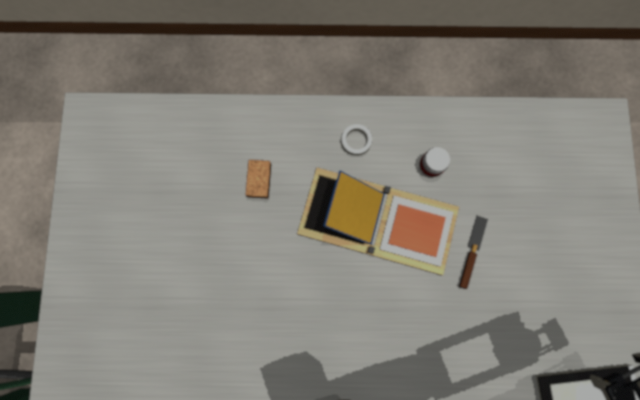

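The scene view shows the board, with copper at (213,198), spine posts at (255,170) and (250,225), and the leaf raised to (304,145). In the top view the copper is at (417,230), the posts at (387,189) and (371,250), and the black bed and leaf at (350,208). The tin is at (435,161), tape (357,139), block (258,179) and knife (473,252).

```bash
cat > h.py <<'E'
import cv2,numpy as np
def ray(c,p):
    d=np.array([(p[0]-c['cx'])/c['fx'],(p[1]-c['cy'])/c['fy'],1]);T=c['T'];return T[:3,3],T[:3,:3]@d
def onz(c,p,z):
    o,d=ray(c,p);return o+d*(z-o[2])/d[2]
def tri(c1,p1,c2,p2):
    A=[];b=[]
    for c,p in((c1,p1),(c2,p2)):
        o,d=ray(c,p);d=d/np.linalg.norm(d);P=np.eye(3)-np.outer(d,d);A.append(P);b.append(P@o)
    return np.linalg.lstsq(np.vstack(A),np.hstack(b),rcond=None)[0]
def quad(img,lo,hi,roi):
    h=cv2.cvtColor(img,cv2.COLOR_RGB2HSV);m=cv2.inRange(h,np.array(lo),np.array(hi));k=np.zeros_like(m);x0,y0,x1,y1=roi;k[y0:y1,x0:x1]=m[y0:y1,x0:x1]
    k=cv2.morphologyEx(k,cv2.MORPH_OPEN,np.ones((5,5),np.uint8))
    c=max(cv2.findContours(k,cv2.RETR_EXTERNAL,cv2.CHAIN_APPROX_NONE)[0],key=cv2.contourArea)
    return cv2.approxPolyN(c,4,ensure_convex=True)[0].astype(float),cv2.contourArea(c)
E
python3 - <<'E'
from h import *
S=dict(np.load('scene.npz'));T=dict(np.load('top.npz'))
for n,c,roi in(('scene',S,(165,135,340,240)),('top',T,(295,160,465,280))):
    q,a=quad(c['image'],(3,130,60),(12,255,255),roi)
    w=np.array([onz(c,p,.021) for p in q]);print(n,'copper',a,q.tolist(),w.mean(0).round(4),np.linalg.norm(w-np.roll(w,1,0),axis=1).round(3),[np.degrees(np.arctan2(*(w[i]-w[i-1])[1::-1])).round(1) for i in range(4)])
    q,a=quad(c['image'],(15,190,60),(30,255,255),roi);print('lining',a,q.tolist())
T2=T
for nm,ps,z in(('posts',[(387,189),(371,250)],.032),('tin',[(435,158)],.07),('tape',[(357,139)],.024),('knife',[(482,218),(464,287)],.01),('block',[(258,176)],.035)):
    print(nm,[onz(T,p,z).round(3).tolist() for p in ps])
E
```

```text
scene copper 1653.5 [[240.0, 181.0], [235.0, 215.0], [183.0, 216.0], [191.0, 181.0]] [ 0.5603 -0.1843  0.021 ] [0.128 0.105 0.128 0.109] [np.float64(73.7), np.float64(-16.4), np.float64(-104.8), np.float64(163.8)]Traceback (most recent call last):
  File "<stdin>", line 6, in <module>
  File "h.py", line 14, in quad
    c=max(cv2.findContours(k,cv2.RETR_EXTERNAL,cv2.CHAIN_APPROX_NONE)[0],key=cv2.contourArea)
ValueError: max() iterable argument is empty
```

```bash
python3 - <<'E'
from h import *
S=dict(np.load('scene.npz'));T=dict(np.load('top.npz'))
for c,p in((S,(285,185)),(T,(355,210)),(S,(175,205)),(T,(460,215)),(T,(310,232))):print(cv2.cvtColor(c['image'],cv2.COLOR_RGB2HSV)[p[1],p[0]])
L={}
for n,c,roi in(('scene',S,(165,135,340,240)),('top',T,(295,160,465,280))):
    q,a=quad(c['image'],(3,130,60),(12,255,255),roi)
    w=np.array([onz(c,p,.021) for p in q]);print(n,'copper',a,w.mean(0).round(4),np.linalg.norm(w-np.roll(w,1,0),axis=1).round(3),[float(np.degrees(np.arctan2(*(w[i]-w[i-1])[1::-1])).round(1)) for i in range(4)])
    try:
        q,a=quad(c['image'],(17,170,60),(32,255,255),roi);print('lining',a,q.tolist());L[n]=q
    except Exception as e:print(e)
for nm,ps,z in(('posts',[(387,189),(371,250)],.032),('tin',[(435,158)],.07),('tape',[(357,139)],.024),('knife',[(482,218),(464,287)],.01),('block',[(258,176)],.035)):
    print(nm,[onz(T,p,z).round(3).tolist() for p in ps])
E
```

```text
[ 21 167 116]
[ 21 186 151]
[ 18  80 125]
[ 30  10 150]
[ 23  91 169]
scene copper 1653.5 [ 0.5603 -0.1843  0.021 ] [0.128 0.105 0.128 0.109] [73.7, -16.4, -104.8, 163.8]
max() iterable argument is empty
top copper 1721.5 [ 0.5589 -0.1845  0.021 ] [0.124 0.102 0.124 0.105] [-105.9, 164.4, 75.9, -15.6]
lining 2120.5 [[381.0, 194.0], [369.0, 241.0], [327.0, 224.0], [341.0, 173.0]]
posts [[0.667, -0.106, 0.032], [0.505, -0.062, 0.032]]
tin [[0.742, -0.226, 0.07]]
tape [[0.807, -0.027, 0.024]]
knife [[0.594, -0.363, 0.01], [0.412, -0.307, 0.01]]
block [[0.698, 0.238, 0.035]]
```

```bash
python3 - <<'E'
from h import *
S=dict(np.load('scene.npz'));T=dict(np.load('top.npz'))
qs,a=quad(S['image'],(17,120,60),(32,255,255),(240,135,312,225));print(a,qs.tolist())
qt,a=quad(T['image'],(17,170,60),(32,255,255),(320,160,385,255));print(a,qt.tolist())
yaw=np.radians(-15.5);yh=np.array([-np.sin(yaw),np.cos(yaw),0]);xh=np.array([np.cos(yaw),np.sin(yaw),0])
O=np.array([.5597,-.1844,0])+.104*yh+[0,0,.0245];print(O)
for p in qs:
    for r in qt:
        w=tri(S,p,T,r)-O;b=(w@xh,w@yh,w[2])
        if abs(abs(b[0])-.067)<.025: print(p,r,np.round(b,3),'ang',np.arctan2(b[2],b[1]).round(2),'r',np.hypot(b[1],b[2]).round(3))
E
```

```text
1874.0 [[302.0, 188.0], [254.0, 216.0], [258.0, 173.0], [302.0, 144.0]]
2120.5 [[381.0, 194.0], [369.0, 241.0], [327.0, 224.0], [341.0, 173.0]]
[ 0.58749279 -0.08418243  0.0245    ]
[302. 188.] [381. 194.] [0.045 0.074 0.1  ] ang 0.94 r 0.125
[302. 188.] [369. 241.] [-0.058  0.064 -0.036] ang -0.52 r 0.074
[302. 188.] [327. 224.] [-0.048  0.125 -0.03 ] ang -0.24 r 0.129
[302. 188.] [341. 173.] [0.064 0.128 0.118] ang 0.74 r 0.174
[254. 216.] [381. 194.] [0.065 0.01  0.009] ang 0.69 r 0.013
[254. 216.] [369. 241.] [-0.046 -0.013 -0.16 ] ang -1.65 r 0.161
[254. 216.] [341. 173.] [0.089 0.074 0.064] ang 0.71 r 0.097
[258. 173.] [369. 241.] [-0.065  0.01   0.013] ang 0.91 r 0.016
[258. 173.] [327. 224.] [-0.045  0.072  0.052] ang 0.63 r 0.089
[258. 173.] [341. 173.] [0.058 0.082 0.175] ang 1.13 r 0.194
[302. 144.] [369. 241.] [-0.074  0.073  0.117] ang 1.01 r 0.138
[302. 144.] [327. 224.] [-0.065  0.126  0.121] ang 0.76 r 0.175
```

```bash
cat >> h.py <<'E'
from scipy.spatial.transform import Rotation as Ro, Slerp
yaw=np.radians(-15.5);xh=np.array([np.cos(yaw),np.sin(yaw),0]);yh=np.array([-np.sin(yaw),np.cos(yaw),0]);zh=np.array([0,0,1.])
O=np.array([.5875,-.0842,0])
def pose(y,z,tilt,x=0):
    "tip at board (x,y,z); tilt deg of the fingers from straight down towards -y"
    a=np.radians(tilt);d=-np.sin(a)*yh-np.cos(a)*zh;X=np.cross(xh,d)
    return O+x*xh+y*yh+z*zh-.186*d, Ro.from_matrix(np.c_[X,xh,d])
def inc(s,P,R):
    R0=Ro.from_rotvec(s['orientation']);return np.r_[R0.inv().apply(P-s['tool_pos'])/.2,(R0.inv()*R).as_rotvec()/np.pi].round(3)
def tip(s):
    R=Ro.from_rotvec(s['orientation']);p=s['tool_pos']+.186*R.as_matrix()[:,2]-O;z=R.as_matrix()[:,2]
    return np.round([p@xh,p@yh,p[2],np.degrees(np.arctan2(-z@yh,-z[2]))],4)
E
python3 - <<'E'
from plant import *
from h import *
s=read_state();print(tip(s),s['q'])
P,R=pose(.202,.26,40);print(P,inc(s,P,R))
E
```

```text
[-0.1977 -0.5303  0.2178 -0.0793] [-1.21640241e+00  1.31075509e-01  1.48919172e+00  1.08801609e-05
  1.52302419e+00 -8.53772492e-02]
[0.67343277 0.22566356 0.40248427] [ 3.527 -2.586  0.011 -0.096 -0.208 -0.262]
```

>>> arm_command:
  increments:
    - [0.2,-0.15,0,0,0,0]
    - [0.4,-0.29,0,0,0,0]
    - [0.6,-0.44,0,0,0,0]
    - [0.8,-0.58,0,0,0,0]
    - [1,-0.73,0,0,0,0]
  fingers: 1
  force: 10

```text
t: 0.72
tool_pos: [0.3747, -0.3241, 0.4043]
orientation: [-3.066, -0.685, 0.0]
force: [1.3, 0.4, 0.3]
opening: 0.0477
gripper_force: 0.0
```

>>> arm_command:
  increments:
    - [0.2,-0.15,0,0,0,0]
    - [0.4,-0.29,0,0,0,0]
    - [0.6,-0.44,0,0,0,0]
    - [0.8,-0.58,0,0,0,0]
    - [1,-0.73,0,0,0,0]

```text
t: 1.35
tool_pos: [0.4935, -0.1069, 0.4044]
orientation: [-3.066, -0.685, 0.0]
force: [1.4, -0.4, 0.0]
opening: 0.0009
gripper_force: 0.0
```

>>> arm_command:
  increments:
    - [0.2,-0.15,0,0,0,0]
    - [0.4,-0.29,0,0,0,0]
    - [0.6,-0.44,0,0,0,0]
    - [0.8,-0.58,0,0,0,0]
    - [1,-0.73,0,0,0,0]

```text
t: 1.98
tool_pos: [0.6124, 0.1103, 0.4042]
orientation: [3.066, 0.685, -0.001]
force: [0.4, -0.0, -0.3]
opening: 0.0006
gripper_force: 0.0
```

```bash
python3 - <<'E'
from plant import *
from h import *
s=read_state();print(s['t'],tip(s),s['q'].round(2),s['opening'],s['force'])
P,R=pose(.202,.26,40);print(P,inc(s,P,R))
E
```

```text
1.975 [-0.0281  0.194   0.2182  0.0232] [ 0.1   0.19  1.42 -0.    1.53  1.23] 0.0006467828330755719 [ 0.44805347 -0.01505686 -0.34540209]
[0.67343277 0.22566356 0.40248427] [ 0.522 -0.392  0.008 -0.096 -0.208 -0.262]
```

>>> arm_command:
  increments:
    - [0.1,-0.08,0,-0.016,-0.035,-0.044]
    - [0.21,-0.16,0,-0.032,-0.07,-0.088]
    - [0.31,-0.24,0,-0.048,-0.104,-0.131]
    - [0.42,-0.31,0,-0.064,-0.139,-0.175]
    - [0.522,-0.392,0.008,-0.08,-0.173,-0.218]

```text
t: 2.6
tool_pos: [0.6734, 0.2249, 0.4025]
orientation: [2.273, 1.473, -0.655]
force: [0.1, -0.9, -0.4]
opening: 0.0002
gripper_force: 0.0
```

```bash
python3 - <<'E'
from plant import *
from h import *
s=read_state();print(s['t'],tip(s),s['q'].round(2),s['opening'],s['force'])
P,R=pose(.202,.192,40);print(P,inc(s,P,R))
E
```

```text
2.6 [-7.40000e-03  2.17500e-01  2.48100e-01  3.37824e+01] [ 0.36  0.65  0.9  -0.47  1.96  0.68] 0.00024047410846357071 [ 0.09578255 -0.88463625 -0.40870657]
[0.67343277 0.22566356 0.33448427] [ 0.192 -0.016  0.281 -0.015 -0.034 -0.043]
```

>>> arm_command:
  increments:
    - [0.06,-0.01,0.09,-0.008,-0.017,-0.021]
    - [0.13,-0.01,0.19,-0.015,-0.034,-0.043]
    - [0.192,-0.016,0.281,-0.015,-0.034,-0.043]
    - [0.192,-0.016,0.281,-0.015,-0.034,-0.043]
    - [0.192,-0.016,0.281,-0.015,-0.034,-0.043]

```text
t: 3.22
tool_pos: [0.6735, 0.2249, 0.3362]
orientation: [2.092, 1.578, -0.754]
force: [1.1, -0.1, 0.4]
opening: 0.0006
gripper_force: 0.0
```

```bash
python3 - <<'E'
from plant import *
from h import *
s=read_state();print(s['t'],tip(s),s['q'].round(2),s['force'])
P,R=pose(.1249,.1004,40);print(P,inc(s,P,R))
c=read_camera('scene');cv2.imwrite('pics/s1.png',cv2.resize(c['image'][100:250,170:370,::-1],None,fx=3.5,fy=3.5))
E
```

```text
3.225 [-1.00000e-04  2.01800e-01  1.93300e-01  3.97706e+01] [ 0.39  0.7   0.97 -0.56  1.89  0.6 ] [ 1.05161694 -0.12927143  0.41543652]
[0.65282869 0.15136765 0.24288427] [ 0.005 -0.     0.603 -0.001 -0.001 -0.002]
```

View pics/s1.png

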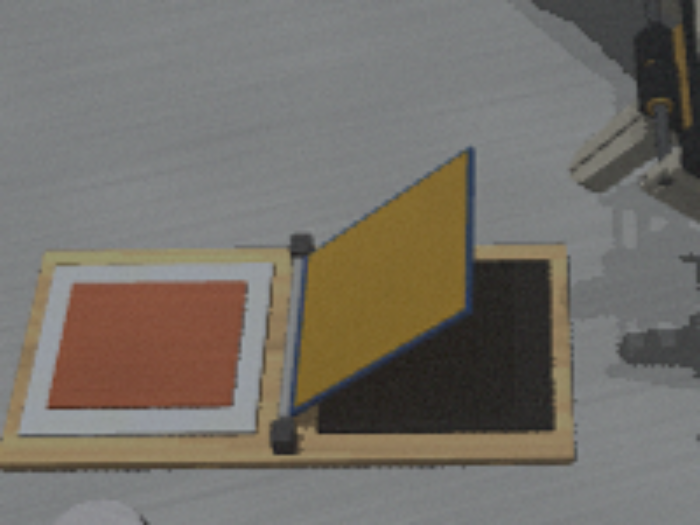

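The crop shows the leaf untouched, with its free edge from (472,148) to (470,310). The gripper is at (610,150)–(680,190), but its two light pieces look separated, so I'll check where the tip should project.

```bash
python3 - <<'E'
from plant import *
from h import *
c=read_camera('scene');s=read_state();img=c['image'][:,:,::-1].copy()
R=Ro.from_rotvec(s['orientation']).as_matrix();Ti=np.linalg.inv(c['T'])
im=cv2.resize(img[60:200,280:440],None,fx=5,fy=5,interpolation=cv2.INTER_CUBIC)
for k in(.186,.167,.102,0):
    for y in(-.0175,0,.0175):
        p=Ti@np.r_[s['tool_pos']+R@[0,y,k],1];u=np.array([c['fx']*p[0]/p[2]+c['cx'],c['fy']*p[1]/p[2]+c['cy']]);print(k,y,u.round(0))
        cv2.circle(im,tuple(int(v) for v in (u-[280,60])*5),3,(0,0,255) if y==0 else (0,255,0),-1)
cv2.imwrite('pics/s2.png',im)
E
```

```text
0.186 -0.0175 [335. 145.]
0.186 0 [335. 151.]
0.186 0.0175 [335. 157.]
0.167 -0.0175 [341. 140.]
0.167 0 [341. 146.]
0.167 0.0175 [341. 152.]
0.102 -0.0175 [361. 123.]
0.102 0 [362. 129.]
0.102 0.0175 [362. 136.]
0 -0.0175 [398.  94.]
0 0 [399. 100.]
0 0.0175 [400. 106.]
```

View pics/s2.png

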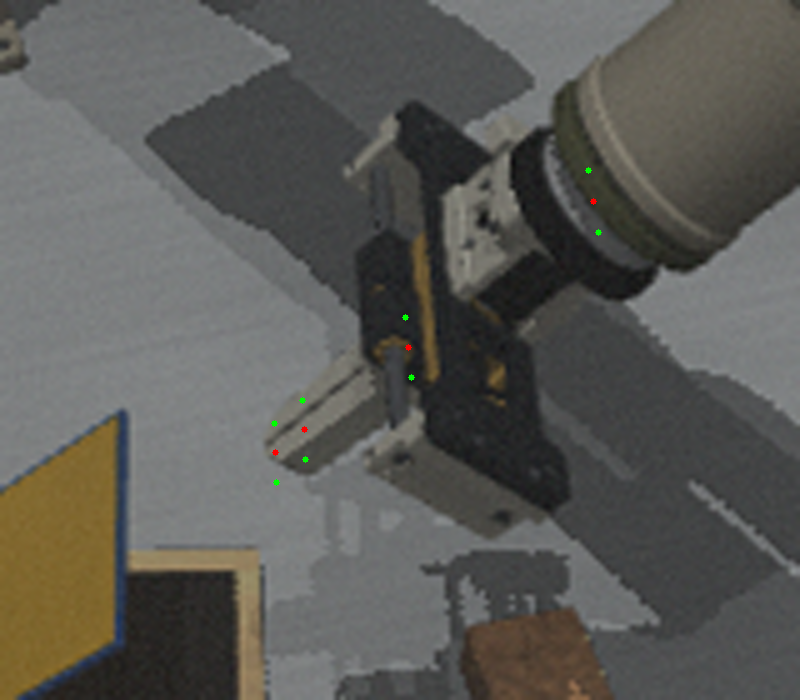

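The fingers are closed and the tip is where predicted, about 12–15 mm outside the leaf line. Next I slide in under the edge.

>>> arm_command:
  increments:
    - [0,0,0.15,0,0,0]
    - [0.005,0,0.3,0,0,0]
    - [0.005,0,0.45,0,0,0]
    - [0.005,0,0.603,-0.001,-0.001,-0.002]
    - [0.005,0,0.603,-0.001,-0.001,-0.002]

```text
t: 3.95
tool_pos: [0.6519, 0.1502, 0.2408]
orientation: [2.083, 1.584, -0.762]
force: [-0.4, -0.3, 0.4]
opening: 0.0004
gripper_force: 0.0
```

```bash
cat > plan.py <<'E'
from plant import *
from h import *
import sys
def goal(th):
    "tip pose that would put the leaf at th rad"
    if th<1.5:
        til=90-np.degrees(th)-5;a=np.radians(til);d=np.array([-np.sin(a),-np.cos(a)]);n=np.array([-np.cos(a),np.sin(a)])
        E=np.array([.18*np.cos(th)+.0025*np.sin(th),.0245+.18*np.sin(th)-.0025*np.cos(th)])
        t=E+.04*d-.0075*n
    else:
        til=0;r=.142;b=np.array([np.sin(th),-np.cos(th)])  # back normal
        k=np.array([r*np.cos(th),.0245+r*np.sin(th)])+.0025*b
        t=k+[.0075,0] 
    return t[0],t[1],til
if __name__=='__main__':
    s=read_state();print(s['t'],tip(s),s['force'].round(1))
    for th in map(float,sys.argv[1:]):
        g=goal(th);print(th,np.round(g,3),inc(s,*pose(*g)).tolist())
E
python3 plan.py .7 .8 .9 1.0 1.1; python3 -c "
from plan import goal
import numpy as np
for t in np.arange(.8,3.2,.1):print(round(t,1),np.round(goal(t),3))"
```

```text
3.95 [-1.00000e-03  1.23300e-01  9.85000e-02  4.00895e+01] [-0.4 -0.3  0.4]
0.7 [ 0.116  0.105 44.893] [0.031, 0.003, 0.001, -0.001, -0.027, 0.0]
0.8 [ 0.108  0.116 39.163] [-0.131, 0.003, -0.017, -0.001, 0.005, 0.0]
0.9 [ 0.098  0.126 33.434] [-0.294, 0.003, -0.019, -0.001, 0.037, 0.0]
1.0 [ 0.087  0.136 27.704] [-0.457, 0.002, -0.005, -0.001, 0.069, 0.0]
1.1 [ 0.076  0.144 21.975] [-0.617, 0.002, 0.025, -0.001, 0.101, 0.0]
0.8 [ 0.108  0.116 39.163]
0.9 [ 0.098  0.126 33.434]
1.0 [ 0.087  0.136 27.704]
1.1 [ 0.076  0.144 21.975]
1.2 [ 0.064  0.151 16.245]
1.3 [ 0.051  0.157 10.515]
1.4 [0.037 0.161 4.786]
1.5 [0.02  0.166 0.   ]
1.6 [0.006 0.167 0.   ]
1.7 [-0.008  0.166  0.   ]
1.8 [-0.022  0.163  0.   ]
1.9 [-0.036  0.16   0.   ]
2.0 [-0.049  0.155  0.   ]
2.1 [-0.062  0.148  0.   ]
2.2 [-0.074  0.141  0.   ]
2.3 [-0.085  0.132  0.   ]
2.4 [-0.096  0.122  0.   ]
2.5 [-0.105  0.111  0.   ]
2.6 [-0.113  0.1    0.   ]
2.7 [-0.12   0.087  0.   ]
2.8 [-0.125  0.074  0.   ]
2.9 [-0.13   0.061  0.   ]
3.0 [-0.133  0.047  0.   ]
3.1 [-0.134  0.033  0.   ]
3.2 [-0.134  0.019  0.   ]
```

>>> arm_command:
  increments:
    - [-0.07,0.003,-0.01,0,0,0]
    - [-0.15,0.003,-0.02,-0.001,0.008,0]
    - [-0.294,0.003,-0.019,-0.001,0.037,0]
    - [-0.457,0.002,-0.005,-0.001,0.069,0]
    - [-0.617,0.002,0.025,-0.001,0.101,0]

```text
t: 4.58
tool_pos: [0.6274, 0.0576, 0.3212]
orientation: [2.287, 1.746, -0.429]
force: [1.0, 0.5, -2.2]
opening: 0.0008
gripper_force: 1.2
```

```bash
python3 plan.py 1.1 1.2 1.3 1.4 1.5; python3 - <<'E'
from plant import *
import cv2
c=read_camera('scene');cv2.imwrite('pics/s3.png',cv2.resize(c['image'][80:250,170:400,::-1],None,fx=3,fy=3))
E
```

```text
4.575 [2.00000e-03 7.90000e-02 1.48100e-01 2.15301e+01] [ 1.   0.5 -2.2]
1.1 [ 0.076  0.144 21.975] [0.0, -0.003, 0.026, 0.003, -0.002, 0.001]
1.2 [ 0.064  0.151 16.245] [-0.163, -0.003, 0.02, 0.003, 0.029, 0.001]
1.3 [ 0.051  0.157 10.515] [-0.325, -0.004, 0.03, 0.003, 0.061, 0.001]
1.4 [0.037 0.161 4.786] [-0.486, -0.004, 0.057, 0.002, 0.093, 0.001]
1.5 [0.02  0.166 0.   ] [-0.648, -0.005, 0.09, 0.002, 0.12, 0.001]
```

View pics/s3.png

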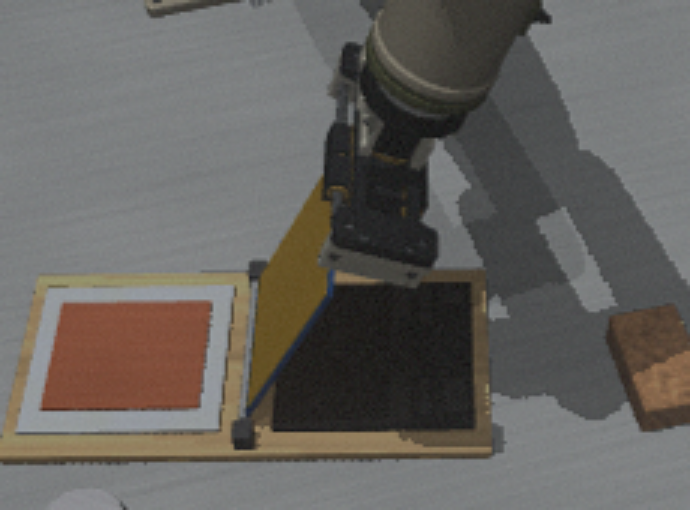

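The leaf has risen to about 1.1 with the fingers behind its back. The force is small, so I carry on.

>>> arm_command:
  increments:
    - [-0.08,-0.003,0.02,0.003,0.015,0.001]
    - [-0.163,-0.003,0.02,0.003,0.029,0.001]
    - [-0.325,-0.004,0.03,0.003,0.061,0.001]
    - [-0.486,-0.004,0.057,0.002,0.093,0.001]
    - [-0.648,-0.005,0.09,0.002,0.12,0.001]

```text
t: 5.25
tool_pos: [0.5927, -0.065, 0.3516]
orientation: [2.499, 1.902, -0.002]
force: [0.8, 1.3, -1.2]
opening: 0.0003
gripper_force: 1.0
```

```bash
python3 plan.py 1.6 1.7 1.8 1.9 2.0
```

```text
5.25 [0.     0.0196 0.1656 0.1016] [ 0.8  1.3 -1.2]
1.6 [0.006 0.167 0.   ] [-0.07, 0.0, -0.005, 0.0, 0.001, 0.0]
1.7 [-0.008  0.166  0.   ] [-0.141, 0.0, -0.0, 0.0, 0.001, 0.0]
1.8 [-0.022  0.163  0.   ] [-0.211, 0.0, 0.011, 0.0, 0.001, 0.0]
1.9 [-0.036  0.16   0.   ] [-0.28, 0.0, 0.03, 0.0, 0.001, 0.0]
2.0 [-0.049  0.155  0.   ] [-0.346, 0.0, 0.055, 0.0, 0.001, 0.0]
```

>>> arm_command:
  increments:
    - [-0.07,0,-0.005,0,0,0]
    - [-0.14,0,0,0,0,0]
    - [-0.21,0,0.011,0,0,0]
    - [-0.28,0,0.03,0,0,0]
    - [-0.346,0,0.055,0,0,0]

```text
t: 5.88
tool_pos: [0.5737, -0.1321, 0.3375]
orientation: [2.501, 1.901, -0.009]
force: [2.8, 1.9, 0.4]
opening: 0.0003
gripper_force: 1.0
```

```bash
python3 plan.py 2.1 2.2 2.3 2.4 2.5; python3 - <<'E'
from plant import *
import cv2
c=read_camera('scene');cv2.imwrite('pics/s4.png',cv2.resize(c['image'][80:250,170:400,::-1],None,fx=3,fy=3))
E
```

```text
5.875 [-0.0011 -0.0507  0.1515  0.262 ] [2.8 1.9 0.4]
2.1 [-0.062  0.148  0.   ] [-0.061, 0.002, 0.016, -0.001, 0.001, -0.0]
2.2 [-0.074  0.141  0.   ] [-0.121, 0.003, 0.054, -0.001, 0.001, -0.0]
2.3 [-0.085  0.132  0.   ] [-0.176, 0.003, 0.098, -0.001, 0.001, -0.0]
2.4 [-0.096  0.122  0.   ] [-0.227, 0.003, 0.147, -0.001, 0.001, -0.0]
2.5 [-0.105  0.111  0.   ] [-0.273, 0.003, 0.201, -0.001, 0.001, -0.0]
```

View pics/s4.png

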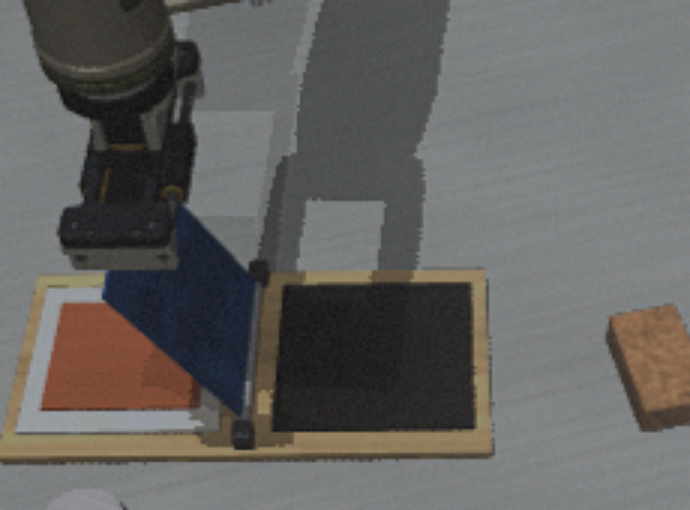

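The leaf is past upright, with its blue back showing at (190,300) and the gripper body clear above it. I carry on down the arc.

>>> arm_command:
  increments:
    - [-0.061,0.002,0.016,0,0,0]
    - [-0.121,0.003,0.054,0,0,0]
    - [-0.176,0.003,0.098,0,0,0]
    - [-0.227,0.003,0.147,0,0,0]
    - [-0.273,0.003,0.201,0,0,0]

```text
t: 6.55
tool_pos: [0.5593, -0.1853, 0.2973]
orientation: [2.502, 1.9, -0.008]
force: [-0.1, 1.9, 1.1]
opening: 0.0007
gripper_force: 0.7
```

```bash
python3 plan.py 2.6 2.7 2.8 2.9 3.0
```

```text
6.55 [-0.0007 -0.1057  0.1113  0.2471] [-0.1  1.9  1.1]
2.6 [-0.113  0.1    0.   ] [-0.04, 0.001, 0.058, -0.001, 0.001, -0.0]
2.7 [-0.12   0.087  0.   ] [-0.074, 0.001, 0.12, -0.001, 0.001, -0.0]
2.8 [-0.125  0.074  0.   ] [-0.102, 0.001, 0.185, -0.001, 0.001, -0.0]
2.9 [-0.13   0.061  0.   ] [-0.123, 0.002, 0.253, -0.001, 0.001, -0.0]
3.0 [-0.133  0.047  0.   ] [-0.138, 0.002, 0.322, -0.001, 0.001, -0.0]
```

>>> arm_command:
  increments:
    - [-0.04,0.001,0.058,0,0,0]
    - [-0.074,0.001,0.12,0,0,0]
    - [-0.102,0.001,0.185,0,0,0]
    - [-0.123,0.002,0.253,0,0,0]
    - [-0.138,0.002,0.322,0,0,0]

```text
t: 7.18
tool_pos: [0.5523, -0.2117, 0.2329]
orientation: [2.501, 1.9, -0.008]
force: [-0.4, 0.6, 1.1]
opening: 0.0001
gripper_force: 0.6
```

```bash
python3 plan.py 3.05 3.1 3.14 3.16 
```

```text
7.175 [-0.0004 -0.1331  0.0469  0.2526] [-0.4  0.6  1.1]
3.05 [-0.134  0.04   0.   ] [-0.007, -0.0, 0.035, -0.001, 0.001, -0.0]
3.1 [-0.134  0.033  0.   ] [-0.009, -0.0, 0.07, -0.001, 0.001, -0.0]
3.14 [-0.134  0.027  0.   ] [-0.01, -0.0, 0.098, -0.001, 0.001, -0.0]
3.16 [-0.135  0.024  0.   ] [-0.011, -0.0, 0.113, -0.001, 0.001, -0.0]
```

>>> arm_command:
  increments:
    - [-0.007,0,0.035,0,0,0]
    - [-0.01,0,0.07,0,0,0]
    - [-0.01,0,0.09,0,0,0]
    - [-0.01,0,0.1,0,0,0]
    - [-0.01,0,0.1,0,0,0]

```text
t: 7.8
tool_pos: [0.5518, -0.2134, 0.2139]
orientation: [2.501, 1.9, -0.008]
force: [0.5, 0.5, -0.1]
opening: 0.0003
gripper_force: 0.0
```

```bash
python3 plan.py 3.14 3.16 
```

```text
7.8 [-0.0004 -0.1348  0.0279  0.2421] [ 0.5  0.5 -0.1]
3.14 [-0.134  0.027  0.   ] [-0.002, -0.001, 0.004, -0.001, 0.001, -0.0]
3.16 [-0.135  0.024  0.   ] [-0.002, -0.001, 0.018, -0.001, 0.001, -0.0]
```

>>> arm_command:
  increments:
    - [0,0,0.004,0,0,0]
    - [0,0,0.007,0,0,0]
    - [0,0,0.01,0,0,0]
    - [0,0,0.012,0,0,0]
    - [0,0,0.012,0,0,0]

```text
t: 8.43
tool_pos: [0.5519, -0.2135, 0.2133]
orientation: [2.501, 1.9, -0.008]
force: [-6.5, 3.5, 13.5]
opening: -0.0002
gripper_force: 7.0
```

It presses at 13 N with the tip at z = 27 mm, which is the leaf's flat height, so it is on its stop. I lift straight off.

>>> arm_command:
  increments:
    - [0,0,-0.05,0,0,0]
    - [0,0,-0.2,0,0,0]
    - [0,0,-0.4,0,0,0]
    - [0,0,-0.6,0,0,0]
    - [0,0,-0.8,0,0,0]

```text
t: 9.05
tool_pos: [0.5522, -0.2129, 0.3731]
orientation: [2.501, 1.9, -0.008]
force: [-0.4, -0.1, 0.1]
opening: 0.0006
gripper_force: 0.0
```

>>> arm_command:
  increments:
    - [0.1,0,0,0,0,0]
    - [0.3,0,0,0,0,0]
    - [0.5,0,0,0,0,0]
    - [0.75,0,0,0,0,0]
    - [1,0,0,0,0,0]

```text
t: 9.68
tool_pos: [0.6059, -0.0182, 0.3695]
orientation: [-2.501, -1.9, 0.009]
force: [0.7, -0.2, 0.2]
opening: 0.0004
gripper_force: 0.0
```

>>> arm_command:
  increments:
    - [0.2,0,0,0,0,0]
    - [0.4,0,0,0,0,0]
    - [0.6,0,0,0,0,0]
    - [0.6,0,0,0,0,0]
    - [0.6,0,0,0,0,0]

```text
t: 10.3
tool_pos: [0.6378, 0.0955, 0.3691]
orientation: [-2.501, -1.901, 0.01]
force: [0.2, -0.7, 0.6]
opening: 0.0004
gripper_force: 0.0
```

```bash
python3 - <<'E'
from plant import *
from h import *
s=read_state();print(s['t'],tip(s),s['force'])
for n in('scene','top'):
    c=read_camera(n);np.savez(n+'2',**c)
    if n=='scene':cv2.imwrite('pics/s5.png',cv2.resize(c['image'][110:300,110:430,::-1],None,fx=2.5,fy=2.5))
    q,a=quad(c['image'],(100,60,20),(130,255,255),(165,130,345,245) if n=='scene' else (295,160,465,280));print(n,a)
    for p in q:
        w=onz(c,p,.027)-O;print(np.round([w@xh,w@yh],4))
E
```

```text
10.3 [-0.0004  0.1857  0.1831  0.292 ] [ 0.17726594 -0.66090125  0.61404355]
scene 3067.5
[ 0.072  -0.0061]
[ 0.0701 -0.1786]
[-0.0692 -0.1813]
[-0.0702 -0.0059]
top 3334.0
[ 0.0701 -0.1789]
[-0.069  -0.1795]
[-0.0706 -0.0052]
[ 0.0682 -0.0069]
```

View pics/s5.png

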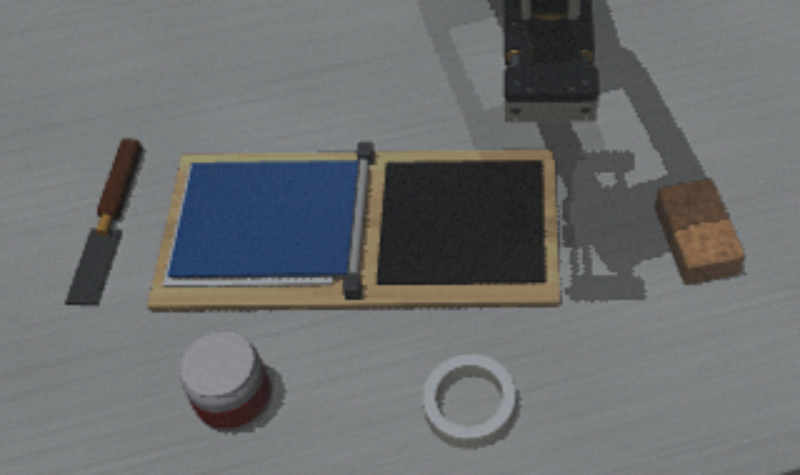

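The leaf lies flat and blue over the plate, spanning (170,160)–(360,278). Its measured edge is at -0.179 m in both views, against 0.180 expected. The other objects are unmoved and the arm is clear.

```bash
python3 -c "
from plant import *
print(close_job())"
```

```text
the job is handed in; nothing more can be done
None
```

The leaf lies fully flat over the copper plate, pushed only on its blue back and edge. The fingers are clear, the loose items look unmoved, and the job was handed in at about 10.4 s.

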